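# Load the filling rack so that all vial caps stand level

### The arm

A 7-joint arm with a two-finger parallel gripper is mounted at the origin on the work surface. World frame = base frame: x ahead of the robot, y to its left, z up, the work surface at z = 0. Lengths are in m, angles in rad, forces in N, time in s.
With the tool pointing down it reaches from about 0.4 to 0.85 m from the base axis. Payload 4.5 kg.
Tool frame: the origin (TCP) lies at the very end of the fingers, on their centre line; the grasp point (between the pads) lies 19 mm behind it (ctrl.grip_point_offset is the distance from the TCP to the grasp point, in m); z points along the fingers, y is the line along which they close (so a half turn about z gives the same grasp; the last joint's range is limited). The gripper opens to 85 mm and grips with 20 to 120 N. Pads are 22 mm wide; open, the fingers measure 114 mm over their backs; the gripper's body (76 mm by 85 mm) begins 54 mm behind the grasp point. The pads swing forward as they close: fully open they stand 13 mm farther back than shut.
Start: joints at [1.17, 0.689, -0.195, 1.565, 0.157, 0.902, -0.215], TCP at [0.263, -0.567, 0.231] pointing down, gripper open.
Joint ranges: [-3.01, 3.01], [-0.46, 2.08], [-1.47, 1.51], [0.13, 2.56], [-1, 4.14], [0.04, 2.09], [-2.66, 2.66]. Speed limits (rad/s): [2.57, 2.57, 3.14, 3.14, 3.14, 3.14, 3.14].

### API

Orientations are given as [roll, pitch, yaw] about the fixed x, y, z axes, in that order (R = Rz(yaw) Ry(pitch) Rx(roll)).
In Python, from workcell import ctrl gives the robot as it stands.
- The arm moves only by the tool jog_arm, never from a script. Its argument "motion" is a list that holds one entry, the list of rows, each a list of 7 numbers: the shift along the tool's x, y, z as a fraction of full scale, then the turn, a rotation vector about the tool's x, y, z as a fraction of full scale, then the opening, from -1 (shut) to 1 (fully open). In form: [[[tx, ty, tz, ax, ay, az, claw], ...]]. A call has 1 to 5 rows; each row shifts and turns the commanded pose from where the row before left it, along the tool's axes as they then stand; what a row does not reach is not made up. Full scale, the value 1, is 30 mm for a shift and 0.12 rad for a turn. A row lasts 1/10 s, in which the tool goes at most 50 mm and 8.59 degrees, less where a joint would pass 70% of its speed; a pose out of reach is approached as far as the arm can. A call with a number of a shift or a turn outside -1 to 1 is refused whole. A call with a gripper value outside its range is refused whole. The fingers move at their own pace and stop on an object; "grip_force" is the grip in N (left out, the last holds). Time passes only in rows, so rows that do not move let the fingers close. It gives the time, the measured TCP pose, the force, the opening and the grip force at its end, in the units of the state.
- ctrl.get_obs(): the state, without advancing time (a new reading comes with each control period).
- ctrl.snapshot(name): name is "side" or "top"; returns a dict with "color" (420x560x3 uint8, red, green, blue), "depth" (420x560 float32, m along the optical axis (not along the pixel's ray), 0 where there is no reading), "fx", "fy", "cx", "cy" (pixels), "T" (4x4, takes a point from camera to world coordinates). Camera axes: x right, y down, z forward; pixel columns grow to the right and rows downward; lengths in m; the calibration is good to about 2 mm. A picture is of the moment at which its call begins.
- ctrl.job_done(): hands the job in; it is judged then, once.
The state is a dict: "t": time; "q": joint angles; "qd": joint speeds; "joint_efforts": joint torques, N m; "ee_pos": TCP position; "eef_rot": TCP orientation; "ft_force": force on the tool from outside, world axes, zero at the start; "ft_torque": the same for the moment, N m; "width": finger opening in m; "finger_force": force on a finger pad.
Only numpy, scipy, OpenCV 4.12 (cv2) and the standard library are available. Lean on these libraries where they do the work, as an engineer would, in place of code of your own. Each camera call takes 0.05 s, during which the arm holds its last target. There are 200 camera calls.

### The job

Move the four capped vials out of the blue storage block onto the four aluminium pedestals of the filling rack, so that all the caps come level for the filling head: the tallest vial on the lowest pedestal, the next tallest on the next lowest, and so on to the shortest vial on the tallest pedestal. Stand each vial inside its pedestal's rim, keep it upright on the way and set it down gently without dropping it, then let go of it; leave the mortar and the blue jar where they are.

Things in the scene. Friction and masses are not known exactly. Their poses are not given: they have to be found in the camera images.
- vial_54: shortest of four straight amber vials with brass caps: 54 mm tall over the cap, 28 mm diameter (cap 27 mm, 16 mm high), about 57 g, loose. Origin: underside centre, z up. They start in one row, any order, 75 mm apart, in wells (38 mm wide, 10 deep, floor 12 above the table) of a fixed blue block 320 x 70 x 22 mm, long side roughly along y
- vial_76: second shortest of four straight amber vials with brass caps: 76 mm tall over the cap, 28 mm diameter (cap 27 mm, 16 mm high), about 68 g, loose. Origin: underside centre, z up. They start in one row, any order, 75 mm apart, in wells (38 mm wide, 10 deep, floor 12 above the table) of a fixed blue block 320 x 70 x 22 mm, long side roughly along y
- vial_98: second tallest of four straight amber vials with brass caps: 98 mm tall over the cap, 28 mm diameter (cap 27 mm, 16 mm high), about 79 g, loose. Origin: underside centre, z up. They start in one row, any order, 75 mm apart, in wells (38 mm wide, 10 deep, floor 12 above the table) of a fixed blue block 320 x 70 x 22 mm, long side roughly along y
- vial_120: tallest of four straight amber vials with brass caps: 120 mm tall over the cap, 28 mm diameter (cap 27 mm, 16 mm high), about 90 g, loose. Origin: underside centre, z up. They start in one row, any order, 75 mm apart, in wells (38 mm wide, 10 deep, floor 12 above the table) of a fixed blue block 320 x 70 x 22 mm, long side roughly along y
- pedestal_84: tallest of four fixed round aluminium pedestals, 54 mm outer diameter; seat 46 mm wide, 84 mm above the origin, in a rim 5 mm high. Origin: underside centre, 12 mm above the table, z up. In one row, any order, 75 mm apart, on a fixed dark plate 320 x 75 x 12 mm, long side roughly along y. Plate and blue block lie one behind the other, either one nearer
- pedestal_62: second tallest of four fixed round aluminium pedestals, 54 mm outer diameter; seat 46 mm wide, 62 mm above the origin, in a rim 5 mm high. Origin: underside centre, 12 mm above the table, z up. In one row, any order, 75 mm apart, on a fixed dark plate 320 x 75 x 12 mm, long side roughly along y. Plate and blue block lie one behind the other, either one nearer
- pedestal_40: second lowest of four fixed round aluminium pedestals, 54 mm outer diameter; seat 46 mm wide, 40 mm above the origin, in a rim 5 mm high. Origin: underside centre, 12 mm above the table, z up. In one row, any order, 75 mm apart, on a fixed dark plate 320 x 75 x 12 mm, long side roughly along y. Plate and blue block lie one behind the other, either one nearer
- pedestal_18: lowest of four fixed round aluminium pedestals, 54 mm outer diameter; seat 46 mm wide, 18 mm above the origin, in a rim 5 mm high. Origin: underside centre, 12 mm above the table, z up. In one row, any order, 75 mm apart, on a fixed dark plate 320 x 75 x 12 mm, long side roughly along y. Plate and blue block lie one behind the other, either one nearer
- mortar: bystander: white ceramic mortar with its pestle in it (one piece), 104 mm wide, bowl 50 mm high, pestle sticking out to about 95 mm; loose. Origin: centre of its underside
- powder_jar: bystander: blue plastic jar, 52 mm wide, 85 mm tall; loose. Origin: centre of its underside

How it is judged:
By the outcome, as a careful person would: the job done as asked, in the order asked, and still so for the second after the job is handed in, with the robot touching nothing.
It also fails if it takes over 106 s, if anything falls off the work surface, if the arm or the gripper's body presses on something with over 40 N, if the wrist force passes 120 N, or if a joint passes its speed limit or range.

## Working session

There is one attempt and no reset: what is moved stays moved. The work goes in short steps, Python scripts to look and compute and a tool call to move; the robot and the scene stay as the last step left them, time stands still between calls to the robot, and variables do not carry over. Pictures are saved under pics/ and viewed, at most 14 in all, crops included, and the job is handed in when it is done.

Besides the shell and the picture viewer there is one more tool, called after ">>>" as name(argument=value, ...) on one line, values as JSON. jog_arm: Moves the arm, as the interface text tells. Shift numbers are shares of 30 mm and turn numbers shares of 0.12 rad, none past 1 either way. Its arguments: {"type":"object","properties":{"motion":{"type":"array"},"grip_force":{"type":"number"}},"required":["motion"]}

```bash
mkdir -p pics; ls; python3 - <<'E'
from workcell import ctrl
import cv2,numpy as np
o=ctrl.get_obs(); print({k:np.round(v,3) for k,v in o.items()}, ctrl.grip_point_offset)
for n in("top","side"):
    s=ctrl.snapshot(n); np.savez(f"{n}.npz",**s); cv2.imwrite(f"pics/{n}0.png",s["color"][:,:,::-1]); print(n,s["fx"],s["cx"],s["cy"],np.round(s["T"],3).tolist())
E
```

```text
pics
{'t': np.float64(0.0), 'q': array([ 1.17 ,  0.69 , -0.195,  1.566,  0.157,  0.903, -0.215]), 'qd': array([-0.001, -0.   ,  0.001, -0.002,  0.002,  0.001, -0.001]), 'joint_efforts': array([-1.0000e-03, -5.3961e+01, -1.2660e+00, -1.5854e+01,  9.0000e-03,
        9.0000e-03, -0.0000e+00]), 'ee_pos': array([ 0.263, -0.566,  0.23 ]), 'eef_rot': array([-3.14 ,  0.   ,  0.435]), 'ft_force': array([-0.457, -0.231, -0.685]), 'ft_torque': array([ 0.002, -0.038, -0.078]), 'finger_force': np.float64(0.0), 'width': np.float64(0.085)} 0.0187
top 430.358501243437 292.25407574696953 210.0785040100387 [[-0.002, -0.999, 0.052, 0.486], [-1.0, 0.002, 0.011, 0.003], [-0.011, -0.052, -0.999, 1.181], [0.0, 0.0, 0.0, 1.0]]
side 391.91991361094546 281.1581676347823 210.75110527275976 [[-0.699, -0.417, 0.582, 0.082], [-0.715, 0.394, -0.577, 0.496], [0.011, -0.819, -0.573, 0.539], [0.0, 0.0, 0.0, 1.0]]
```

View pics/top0.png

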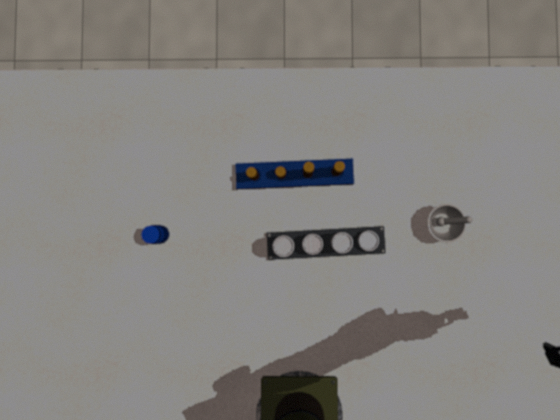

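View pics/side0.png

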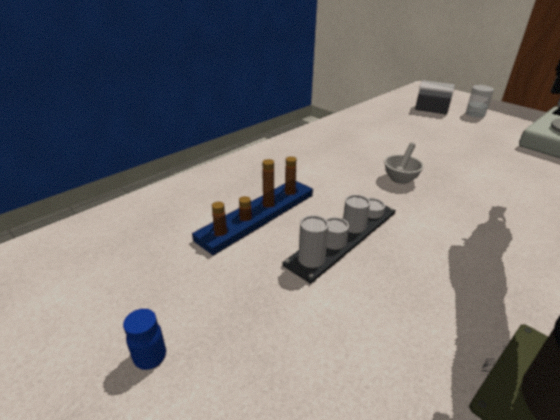

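The top view shows the vial caps at about (251,173), (280,172), (309,168) and (339,167), and the pedestals at about (283,245), (313,243), (342,242) and (369,240). From the side view, in order of falling y, the vials are 76, 54, 120, 98 and the pedestals 84, 40, 62, 18.

```bash
cat > m.py <<'E'
import numpy as np,cv2
def ray(s,u,v,z):
    d=s["T"][:3,:3]@[(u-s["cx"])/s["fx"],(v-s["cy"])/s["fy"],1.]; o=s["T"][:3,3]
    return (o+d*(z-o[2])/d[2])[:2]
def cloud(s):
    v,u=np.mgrid[:420,:560]; d=s["depth"]
    return np.stack([(u-s["cx"])/s["fx"]*d,(v-s["cy"])/s["fy"]*d,d],-1)@s["T"][:3,:3].T+s["T"][:3,3]
E
python3 - <<'E'
from m import *
s=dict(np.load("top.npz")); P=cloud(s); hsv=cv2.cvtColor(s["color"],cv2.COLOR_RGB2HSV)
print("pedestals/vials via depth")
H=P[...,2]
for u,v in[(251,173),(280,172),(309,168),(339,167),(283,245),(313,243),(342,242),(369,240)]:
    w=H[v-4:v+5,u-4:u+5]; top=np.percentile(w,80)
    m=((abs(H-top)<.009)&(np.hypot(P[...,0]-P[v,u,0],P[...,1]-P[v,u,1])<.035)).astype(np.uint8)
    n,l,st,c=cv2.connectedComponentsWithStats(m); k=1+np.argmax(st[1:,4]); q=P[l==k]
    print((u,v),round(top,3),st[k].tolist(),c[k].round(1),"cloud mean",q.mean(0).round(4),"mid",((q.min(0)+q.max(0))/2).round(4))
for name,m,z in[("block",(hsv[...,0]>105)&(hsv[...,0]<130)&(hsv[...,1]>120),.022),("plate",(hsv[...,2]<75)&(np.arange(420)[:,None]<280)&(H<.05),.012)]:
    m=m.astype(np.uint8); m[:140]=0; m[280:]=0; m[:,:200]=0; m[:,400:]=0
    pts=np.argwhere(m)[:,::-1].astype(np.float32); W=np.array([ray(s,*p,z) for p in pts],np.float32)
    print(name,cv2.minAreaRect(W*1000))
# side-view: cap and pedestal heights
t=dict(np.load("side.npz"));Q=cloud(t)
for u,v in[(218,206),(245,201),(268,164),(291,161),(313,240),(336,228),(356,205),(374,207)]:
    print((u,v),Q[v-3:v+4,u-3:u+4].reshape(-1,3).max(0).round(3),np.median(Q[v-3:v+4,u-3:u+4].reshape(-1,3),0).round(3))
E
```

```text
pedestals/vials via depth
(251, 173) 0.089 [246, 167, 11, 11, 90] [251.1 172.2] cloud mean [0.6398 0.1203 0.0878] mid [0.6402 0.1205 0.0873]
(280, 172) 0.069 [276, 167, 10, 10, 82] [280.2 171.5] cloud mean [0.6446 0.0464 0.0665] mid [0.6446 0.0458 0.0665]
(309, 168) 0.134 [304, 162, 11, 11, 93] [308.7 167. ] cloud mean [ 0.646  -0.0259  0.1325] mid [ 0.6461 -0.0267  0.1316]
(339, 167) 0.112 [334, 162, 11, 11, 92] [339.2 166.6] cloud mean [ 0.6502 -0.1028  0.1104] mid [ 0.6498 -0.1024  0.109 ]
(283, 245) 0.098 [273, 236, 21, 22, 360] [283.2 246.2] cloud mean [0.4513 0.0377 0.098 ] mid [0.4508 0.0382 0.0984]
(313, 243) 0.055 [303, 234, 20, 21, 328] [312.5 244.2] cloud mean [ 0.4551 -0.0374  0.0541] mid [ 0.4557 -0.0374  0.0546]
(342, 242) 0.076 [332, 233, 21, 21, 354] [342.  242.7] cloud mean [ 0.4594 -0.1121  0.0761] mid [ 0.4587 -0.1118  0.0756]
(369, 240) 0.033 [358, 231, 21, 20, 330] [368.4 240.6] cloud mean [ 0.4638 -0.1866  0.0321] mid [ 0.4642 -0.1864  0.0327]
block ((645.1492309570312, 10.4058837890625), (67.126220703125, 315.0191650390625), 2.3099913597106934)
plate ((550.51953125, -30.292633056640625), (261.46600341796875, 394.17669677734375), 3.167355537414551)
(218, 206) [0.651 0.132 0.091] [0.639 0.124 0.089]
(245, 201) [0.655 0.059 0.069] [0.643 0.05  0.067]
(268, 164) [ 0.654 -0.011  0.135] [ 0.644 -0.019  0.132]
(291, 161) [ 0.66  -0.09   0.113] [ 0.649 -0.097  0.11 ]
(313, 240) [0.444 0.062 0.09 ] [0.439 0.058 0.081]
(336, 228) [ 0.465 -0.014  0.059] [ 0.454 -0.032  0.054]
(356, 205) [0.47  0.496 0.539] [ 0.458 -0.102  0.076]
(374, 207) [ 0.473 -0.161  0.037] [ 0.462 -0.183  0.032]
```

>>> jog_arm(motion=[[[0,0,0,0,0,-1,1],[0,0,0,0,0,-1,1],[0,0,0,0,0,-1,1],[0,0,0,0,0,-1,1],[0,0,0,0,0,-1,1]]])

```text
t: 0.6
ee_pos: [0.263, -0.5665, 0.2308]
eef_rot: [-3.141, -0.0, 1.04]
ft_force: [-0.9, 0.4, -0.4]
width: 0.0851
finger_force: 0.0
```

>>> jog_arm(motion=[[[0,0,0,0,0,-1,1],[0,0,0,0,0,-1,1],[0,0,0,0,0,-1,1],[0,0,0,0,0,-1,1],[0,0,0,0,0,-0.8,1]]])

```text
t: 1.1
ee_pos: [0.2629, -0.5666, 0.2308]
eef_rot: [-3.141, -0.001, 1.615]
ft_force: [-0.2, -0.6, -0.7]
width: 0.0854
finger_force: 0.0
```

```bash
cat > go.py <<'E'
import sys,numpy as np
from workcell import ctrl
from scipy.spatial.transform import Rotation as R
o=ctrl.get_obs(); g=np.array([float(a) for a in sys.argv[1:4]])
r=R.from_euler('xyz',o["eef_rot"]); t=R.from_euler('xyz',[np.pi,0,1.615])
d=r.inv().apply(g-o["ee_pos"])/.03; w=(r.inv()*t).as_rotvec()/.12
n=max(1,int(np.ceil(abs(d).max())))
print("t",round(float(o["t"]),2),"pos",o["ee_pos"].round(4),"rot",o["eef_rot"].round(3),"q",o["q"].round(2),"total",d.round(2),w.round(2),"per row",n,(d/n).round(3))
E
python3 go.py .646 -.0265 .231
```

```text
t 1.1 pos [ 0.2629 -0.5666  0.2308] rot [-3.141e+00 -1.000e-03  1.615e+00] q [ 1.35  0.73 -0.53  1.56  0.42  0.97  0.74] total [17.42 13.55  0.  ] [-0.   -0.01  0.  ] per row 18 [0.968 0.753 0.   ]
```

>>> jog_arm(motion=[[[0.97,0.75,0,0,0,0,1],[0.97,0.75,0,0,0,0,1],[0.97,0.75,0,0,0,0,1],[0.97,0.75,0,0,0,0,1],[0.97,0.75,0,0,0,0,1]]])

```text
t: 1.6
ee_pos: [0.3703, -0.4156, 0.231]
eef_rot: [-3.141, -0.0, 1.611]
ft_force: [-0.3, -0.9, 0.3]
width: 0.0857
finger_force: 0.0
```

>>> jog_arm(motion=[[[0.97,0.75,0,0,0,0,1],[0.97,0.75,0,0,0,0,1],[0.97,0.75,0,0,0,0,1],[0.97,0.75,0,0,0,0,1],[0.97,0.75,0,0,0,0,1]]])

```text
t: 2.1
ee_pos: [0.4768, -0.2658, 0.231]
eef_rot: [-3.141, -0.0, 1.611]
ft_force: [-0.1, 0.4, 0.4]
width: 0.0855
finger_force: 0.0
```

>>> jog_arm(motion=[[[0.97,0.75,0,0,0,0,1],[0.97,0.75,0,0,0,0,1],[0.97,0.75,0,0,0,0,1],[0.97,0.75,0,0,0,0,1],[0.97,0.75,0,0,0,0,1]]])

```text
t: 2.6
ee_pos: [0.5834, -0.116, 0.2309]
eef_rot: [-3.141, 0.0, 1.611]
ft_force: [1.0, 0.2, 0.3]
width: 0.0852
finger_force: 0.0
```

```bash
python3 go.py .646 -.0265 .15
```

```text
t 2.6 pos [ 0.5834 -0.116   0.2309] rot [-3.141  0.     1.611] q [ 0.39  0.68 -0.48  1.65  0.38  0.91 -0.19] total [2.9  2.21 2.69] [-0.01  0.   -0.04] per row 3 [0.966 0.735 0.898]
```

>>> jog_arm(motion=[[[0.95,0.73,0,0,0,0,1],[0.95,0.73,0,0,0,0,1],[0.95,0.73,0,0,0,0,1],[0,0,0,0,0,0,1],[0,0,0,0,0,0,1]]])

```text
t: 3.1
ee_pos: [0.645, -0.0283, 0.2306]
eef_rot: [-3.14, 0.0, 1.613]
ft_force: [0.4, -0.5, -0.5]
width: 0.0854
finger_force: 0.0
```

```bash
python3 go.py .646 -.0265 .095
```

```text
t 3.1 pos [ 0.645  -0.0283  0.2306] rot [-3.14   0.     1.613] q [ 0.21  0.75 -0.46  1.49  0.37  0.99 -0.3 ] total [0.06 0.04 4.52] [-0.01  0.   -0.02] per row 5 [0.012 0.008 0.904]
```

>>> jog_arm(motion=[[[0.06,0.04,0.9,0,0,0,1],[0,0,0.9,0,0,0,1],[0,0,0.9,0,0,0,1],[0,0,0.9,0,0,0,1],[0,0,0.9,0,0,0,1]]])

```text
t: 3.6
ee_pos: [0.6455, -0.0299, 0.0951]
eef_rot: [-3.141, 0.002, 1.608]
ft_force: [0.8, -0.4, 0.1]
width: 0.0853
finger_force: 0.0
```

>>> jog_arm(motion=[[[0,0,0,0,0,0,-1],[0,0,0,0,0,0,-1],[0,0,0,0,0,0,-1],[0,0,0,0,0,0,-1],[0,0,0,0,0,0,-1]]], grip_force=35)

```text
t: 4.1
ee_pos: [0.6478, -0.0274, 0.0981]
eef_rot: [3.138, 0.0, 1.611]
ft_force: [1.1, -0.1, 4.4]
width: 0.0272
finger_force: 34.6
```

>>> jog_arm(motion=[[[0,0,0,0,0,0,-1],[0,0,0,0,0,0,-1],[0,0,0,0,0,0,-1],[0,0,0,0,0,0,-1],[0,0,0,0,0,0,-1]]])

```text
t: 4.6
ee_pos: [0.6479, -0.0273, 0.0981]
eef_rot: [3.138, 0.0, 1.611]
ft_force: [-0.5, -0.3, 6.6]
width: 0.0272
finger_force: 34.8
```

```bash
python3 - <<'E'
from workcell import ctrl
import cv2
s=ctrl.snapshot("side"); cv2.imwrite("pics/s1.png",cv2.resize(s["color"][120:280,180:420,::-1],None,fx=3,fy=3))
E
python3 go.py .646 -.0265 .22
```

```text
t 4.65 pos [ 0.6479 -0.0274  0.0981] rot [3.138 0.    1.611] q [ 0.18  0.91 -0.39  1.59  0.46  0.74 -0.39] total [ 0.03 -0.05 -4.06] [ 0.03  0.   -0.04] per row 5 [ 0.006 -0.009 -0.813]
```

View pics/s1.png

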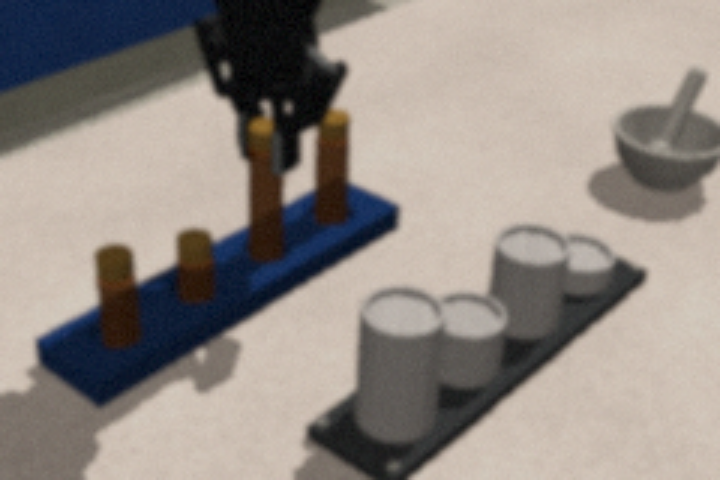

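The closed fingers hold the tall vial by its cap, at about (265,150) in the crop. It stands straight in its well, so I'll lift it.

>>> jog_arm(motion=[[[0,0,-0.5,0,0,0,-1],[0,0,-0.9,0,0,0,-1],[0,0,-0.9,0,0,0,-1],[0,0,-0.9,0,0,0,-1],[0,0,-0.9,0,0,0,-1]]])

```text
t: 5.15
ee_pos: [0.6459, -0.0272, 0.2212]
eef_rot: [-3.141, -0.0, 1.611]
ft_force: [1.1, 0.7, 0.1]
width: 0.0272
finger_force: 34.6
```

```bash
python3 - <<'E'
from workcell import ctrl
import cv2
s=ctrl.snapshot("side"); cv2.imwrite("pics/s2.png",s["color"][:,:,::-1])
E
python3 go.py .464 -.1865 .225
```

```text
t 5.2 pos [ 0.6488 -0.0267  0.2261] rot [ 3.134 -0.     1.611] q [ 0.21  0.75 -0.46  1.49  0.38  0.98 -0.31] total [-5.08 -6.37 -0.02] [ 0.07 -0.   -0.04] per row 7 [-0.725 -0.909 -0.002]
```

View pics/s2.png

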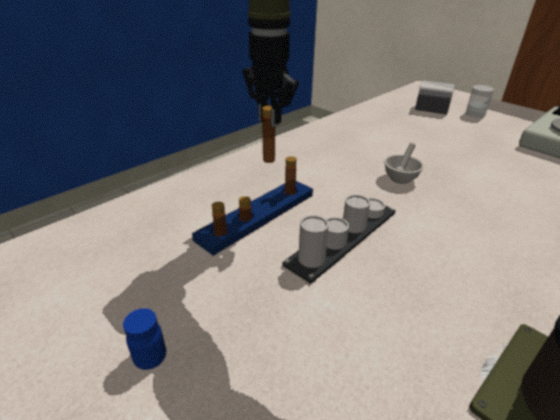

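The 120 mm vial hangs upright below the gripper at about (268,135), clear of everything. Next I carry it to the lowest pedestal.

>>> jog_arm(motion=[[[-0.25,-0.3,0,0,0,0,-1],[-0.55,-0.7,0,0,0,0,-1],[-0.65,-0.8,0,0,0,0,-1],[-0.65,-0.8,0,0,0,0,-1],[-0.65,-0.8,0,0,0,0,-1]]])

```text
t: 5.7
ee_pos: [0.5447, -0.1152, 0.2182]
eef_rot: [-3.138, 0.0, 1.611]
ft_force: [0.6, -0.6, -1.0]
width: 0.0277
finger_force: 34.7
```

>>> jog_arm(motion=[[[-0.65,-0.8,0,0,0,0,-1],[-0.65,-0.8,0,0,0,0,-1],[-0.6,-0.75,0,0,0,0,-1],[-0.3,-0.4,0,0,0,0,-1],[0,0,0,0,0,0,-1]]])

```text
t: 6.2
ee_pos: [0.4649, -0.185, 0.2186]
eef_rot: [-3.138, 0.001, 1.607]
ft_force: [1.2, 0.4, -0.6]
width: 0.0269
finger_force: 34.7
```

```bash
python3 go.py .464 -.1865 .126
```

```text
t 6.2 pos [ 0.4649 -0.185   0.2186] rot [-3.138e+00  1.000e-03  1.607e+00] q [ 0.6   0.58 -0.49  1.94  0.4   0.72 -0.1 ] total [-0.05 -0.02  3.09] [-0.03  0.   -0.07] per row 4 [-0.012 -0.005  0.772]
```

>>> jog_arm(motion=[[[-0.05,0,0.6,0,0,0,-1],[0,0,0.9,0,0,0,-1],[0,0,0.9,0,0,0,-1],[0,0,0.5,0,0,0,-1],[0,0,0.15,0,0,0,-1]]])

```text
t: 6.7
ee_pos: [0.4682, -0.1828, 0.1261]
eef_rot: [-3.14, -0.002, 1.613]
ft_force: [-0.7, 0.2, -0.7]
width: 0.0269
finger_force: 34.7
```

>>> jog_arm(motion=[[[0,0,0.07,0,0,0,-1],[0,0,0.05,0,0,0,-1],[0,0,0.05,0,0,0,-1],[0,0,0.05,0,0,0,-1],[0,0,0,0,0,0,-1]]])

```text
t: 7.2
ee_pos: [0.4682, -0.1847, 0.1215]
eef_rot: [3.141, 0.0, 1.611]
ft_force: [-0.4, -0.7, -1.5]
width: 0.0272
finger_force: 34.7
```

```bash
python3 - <<'E'
from workcell import ctrl
import cv2
s=ctrl.snapshot("side"); cv2.imwrite("pics/s3.png",cv2.resize(s["color"][120:280,240:480,::-1],None,fx=3,fy=3))
print(ctrl.get_obs()["ft_force"])
E
python3 go.py .464 -.1865 .116
```

```text
[-0.033781    0.12173199 -1.07588524]
t 7.25 pos [ 0.4681 -0.1847  0.1214] rot [3.141 0.    1.611] q [ 0.51  0.73 -0.37  2.02  0.54  0.48 -0.22] total [-0.06 -0.14  0.18] [ 0.    0.   -0.04] per row 1 [-0.055 -0.141  0.182]
```

View pics/s3.png

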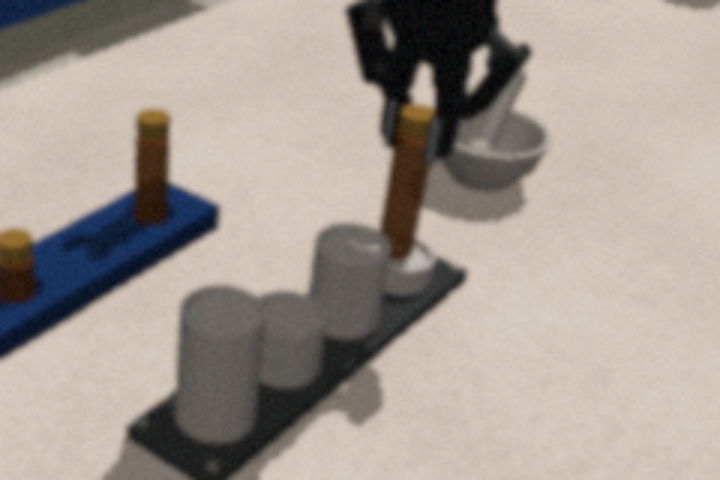

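Allowing for perspective, the vial in the crop (about (405,180)) is upright just above the lowest pedestal. I'll correct 4 mm in x and lower it to contact.

>>> jog_arm(motion=[[[-0.05,-0.1,0.05,0,0,0,-1],[0,-0.04,0.04,0,0,0,-1],[0,0,0.04,0,0,0,-1],[0,0,0,0,0,0,-1],[0,0,0,0,0,0,-1]]])

```text
t: 7.75
ee_pos: [0.464, -0.1862, 0.1173]
eef_rot: [3.142, -0.0, 1.611]
ft_force: [1.2, -0.5, -1.2]
width: 0.027
finger_force: 34.7
```

>>> jog_arm(motion=[[[0,0,0.03,0,0,0,-1],[0,0,0,0,0,0,-1],[0,0,0,0,0,0,-1]]])

```text
t: 8.05
ee_pos: [0.464, -0.1862, 0.1164]
eef_rot: [3.142, 0.0, 1.611]
ft_force: [0.3, -0.7, -1.4]
width: 0.027
finger_force: 34.7
```

```bash
python3 go.py .464 -.1865 .116
```

```text
t 8.05 pos [ 0.464  -0.1862  0.1164] rot [3.142 0.    1.611] q [ 0.51  0.74 -0.36  2.04  0.55  0.46 -0.22] total [-0.01  0.    0.01] [ 0.    0.   -0.03] per row 1 [-0.01   0.     0.013]
```

>>> jog_arm(motion=[[[0,0,0.03,0,0,0,-1],[0,0,0,0,0,0,-1],[0,0,0,0,0,0,-1]]])

```text
t: 8.35
ee_pos: [0.4642, -0.1863, 0.116]
eef_rot: [3.141, 0.001, 1.611]
ft_force: [-0.7, 0.4, 6.5]
width: 0.027
finger_force: 34.9
```

>>> jog_arm(motion=[[[0,0,0.03,0,0,0,-1],[0,0,0,0,0,0,-1],[0,0,0,0,0,0,-1]]])

```text
t: 8.65
ee_pos: [0.4644, -0.1863, 0.1159]
eef_rot: [3.14, 0.001, 1.611]
ft_force: [-2.2, 0.7, 15.1]
width: 0.0271
finger_force: 35.7
```

>>> jog_arm(motion=[[[0,0,0.03,0,0,0,-1],[0,0,0,0,0,0,-1],[0,0,0,0,0,0,-1]]])

```text
t: 8.95
ee_pos: [0.4649, -0.1864, 0.1157]
eef_rot: [3.139, 0.002, 1.611]
ft_force: [-1.9, 0.3, 19.9]
width: 0.0275
finger_force: 36.4
```

>>> jog_arm(motion=[[[0,0,-0.05,0,0,0,-1],[0,0,0,0,0,0,-1],[0,0,0,0,0,0,-1]]])

```text
t: 9.25
ee_pos: [0.4644, -0.1863, 0.1158]
eef_rot: [3.141, 0.001, 1.611]
ft_force: [-1.3, 0.2, 9.3]
width: 0.0269
finger_force: 35.4
```

>>> jog_arm(motion=[[[0,0,0,0,0,0,1],[0,0,0,0,0,0,1],[0,0,0,0,0,0,1],[0,0,0,0,0,0,1],[0,0,0,0,0,0,1]]])

```text
t: 9.75
ee_pos: [0.4639, -0.1862, 0.115]
eef_rot: [-3.141, -0.0, 1.611]
ft_force: [0.2, -0.3, 0.6]
width: 0.0853
finger_force: 0.0
```

>>> jog_arm(motion=[[[0,0,-0.5,0,0,0,1],[0,0,-0.9,0,0,0,1],[0,0,-0.9,0,0,0,1],[0,0,-0.9,0,0,0,1],[0,0,0,0,0,0,1]]])

```text
t: 10.25
ee_pos: [0.4661, -0.1866, 0.2141]
eef_rot: [3.135, 0.002, 1.61]
ft_force: [0.4, -0.3, 0.1]
width: 0.0852
finger_force: 0.0
```

```bash
python3 - <<'E'
from m import *
from workcell import ctrl
s=ctrl.snapshot("side"); cv2.imwrite("pics/s4.png",cv2.resize(s["color"][100:280,180:450,::-1],None,fx=2.5,fy=2.5))
E
python3 go.py .650 -.1025 .2
```

```text
t 10.3 pos [ 0.4649 -0.1866  0.2125] rot [3.138e+00 1.000e-03 1.610e+00] q [ 0.6   0.59 -0.49  1.95  0.42  0.7  -0.11] total [2.56 6.27 0.44] [ 0.03  0.01 -0.04] per row 7 [0.365 0.896 0.062]
```

View pics/s4.png

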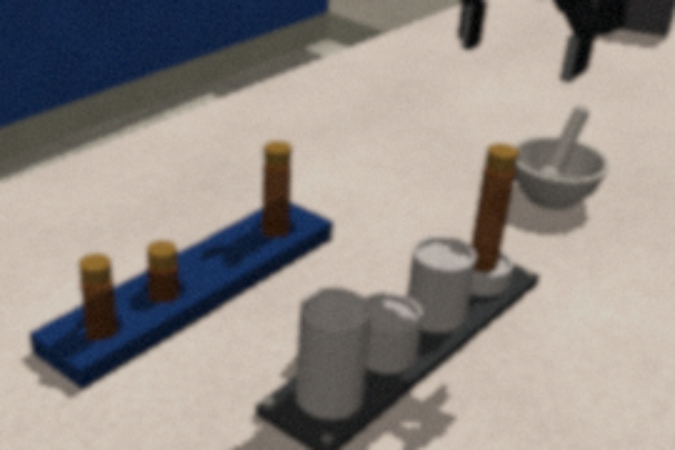

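The 120 mm vial stands upright on the lowest pedestal, at about (495,205) in the crop. The 98 mm vial is next.

>>> jog_arm(motion=[[[0.36,0.9,0,0,0,0,1],[0.36,0.9,0,0,0,0,1],[0.36,0.9,0,0,0,0,1],[0.36,0.9,0,0,0,0,1],[0.36,0.9,0,0,0,0,1]]])

```text
t: 10.8
ee_pos: [0.5967, -0.1264, 0.2095]
eef_rot: [-3.139, 0.0, 1.611]
ft_force: [0.1, -0.3, 0.1]
width: 0.0853
finger_force: 0.0
```

>>> jog_arm(motion=[[[0.36,0.9,0,0,0,0,1],[0.36,0.85,0,0,0,0,1],[0,0,0,0,0,0,1],[0,0,0,0,0,0,1],[0,0,0,0,0,0,1]]])

```text
t: 11.3
ee_pos: [0.6468, -0.1042, 0.2101]
eef_rot: [-3.139, 0.001, 1.61]
ft_force: [-1.2, -0.1, 0.8]
width: 0.085
finger_force: 0.0
```

```bash
python3 go.py .650 -.1025 .074
```

```text
t 11.3 pos [ 0.6468 -0.1042  0.2101] rot [-3.139e+00  1.000e-03  1.610e+00] q [ 0.33  0.78 -0.46  1.48  0.39  0.98 -0.2 ] total [0.06 0.12 4.54] [-0.02  0.01 -0.04] per row 5 [0.011 0.024 0.907]
```

>>> jog_arm(motion=[[[0.05,0.1,0.9,0,0,0,1],[0,0,0.9,0,0,0,1],[0,0,0.9,0,0,0,1],[0,0,0.9,0,0,0,1],[0,0,0.9,0,0,0,1]]])

```text
t: 11.8
ee_pos: [0.6501, -0.1029, 0.0752]
eef_rot: [-3.141, 0.001, 1.61]
ft_force: [0.6, -0.2, 0.3]
width: 0.0853
finger_force: 0.0
```

>>> jog_arm(motion=[[[0,0,0,0,0,0,1],[0,0,0,0,0,0,1]]])

```text
t: 12.0
ee_pos: [0.6506, -0.1023, 0.0764]
eef_rot: [-3.141, 0.0, 1.61]
ft_force: [0.1, 0.1, 0.6]
width: 0.0853
finger_force: 0.0
```

>>> jog_arm(motion=[[[0,0,0,0,0,0,-1],[0,0,0,0,0,0,-1],[0,0,0,0,0,0,-1],[0,0,0,0,0,0,-1],[0,0,0,0,0,0,-1]]], grip_force=35)

```text
t: 12.5
ee_pos: [0.6517, -0.1016, 0.077]
eef_rot: [3.14, 0.0, 1.611]
ft_force: [-0.3, 0.4, 4.4]
width: 0.027
finger_force: 34.2
```

>>> jog_arm(motion=[[[0,0,0,0,0,0,-1],[0,0,0,0,0,0,-1],[0,0,0,0,0,0,-1]]])

```text
t: 12.8
ee_pos: [0.6517, -0.1016, 0.077]
eef_rot: [3.14, 0.0, 1.611]
ft_force: [-0.7, 0.5, 5.8]
width: 0.0271
finger_force: 34.2
```

```bash
python3 go.py .650 -.1025 .23
```

```text
t 12.8 pos [ 0.6517 -0.1016  0.077 ] rot [3.14  0.    1.611] q [ 0.29  0.95 -0.39  1.56  0.49  0.73 -0.28] total [-0.03 -0.05 -5.1 ] [ 0.01  0.   -0.04] per row 6 [-0.005 -0.009 -0.85 ]
```

>>> jog_arm(motion=[[[0,0,-0.5,0,0,0,-1],[0,0,-0.95,0,0,0,-1],[0,0,-0.95,0,0,0,-1],[0,0,-0.95,0,0,0,-1],[0,0,-0.95,0,0,0,-1]]])

```text
t: 13.3
ee_pos: [0.6508, -0.1015, 0.2069]
eef_rot: [-3.141, -0.0, 1.611]
ft_force: [0.3, -1.2, -1.6]
width: 0.0272
finger_force: 34.5
```

>>> jog_arm(motion=[[[0,0,-0.5,0,0,0,-1],[0,0,0,0,0,0,-1],[0,0,0,0,0,0,-1]]])

```text
t: 13.6
ee_pos: [0.6508, -0.1016, 0.2201]
eef_rot: [-3.141, 0.0, 1.611]
ft_force: [0.2, 0.4, -0.6]
width: 0.0269
finger_force: 34.5
```

```bash
python3 go.py .4555 -.0375 .22
```

```text
t 13.6 pos [ 0.6508 -0.1016  0.2201] rot [-3.141  0.     1.611] q [ 0.33  0.78 -0.47  1.46  0.39  1.   -0.2 ] total [ 2.4  -6.42  0.  ] [-0.    0.   -0.03] per row 7 [ 0.342 -0.917  0.001]
```

>>> jog_arm(motion=[[[0.1,-0.3,0,0,0,0,-1],[0.25,-0.7,0,0,0,0,-1],[0.3,-0.8,0,0,0,0,-1],[0.3,-0.8,0,0,0,0,-1],[0.3,-0.8,0,0,0,0,-1]]])

```text
t: 14.1
ee_pos: [0.5456, -0.068, 0.2187]
eef_rot: [-3.138, -0.0, 1.611]
ft_force: [-0.8, -0.4, -0.4]
width: 0.0272
finger_force: 34.5
```

>>> jog_arm(motion=[[[0.3,-0.8,0,0,0,0,-1],[0.3,-0.8,0,0,0,0,-1],[0.3,-0.8,0,0,0,0,-1],[0.2,-0.5,0,0,0,0,-1],[0.05,-0.1,0,0,0,0,-1]]])

```text
t: 14.6
ee_pos: [0.4534, -0.037, 0.2193]
eef_rot: [-3.137, 0.0, 1.612]
ft_force: [0.7, -0.7, -0.5]
width: 0.0271
finger_force: 34.6
```

>>> jog_arm(motion=[[[0,0,0,0,0,0,-1],[0,0,0,0,0,0,-1]]])

```text
t: 14.8
ee_pos: [0.4574, -0.0376, 0.2199]
eef_rot: [3.141, -0.0, 1.61]
ft_force: [0.2, 0.3, -0.3]
width: 0.0273
finger_force: 34.6
```

```bash
python3 go.py .4555 -.0375 .117
```

```text
t 14.8 pos [ 0.4574 -0.0376  0.2199] rot [ 3.141 -0.     1.61 ] q [ 0.3   0.53 -0.48  2.05  0.39  0.65 -0.41] total [ 0.   -0.07  3.43] [ 0.   -0.   -0.04] per row 4 [ 0.001 -0.017  0.858]
```

Now down to about 4 mm above the seat.

>>> jog_arm(motion=[[[0,-0.06,0.6,0,0,0,-1],[0,0,0.9,0,0,0,-1],[0,0,0.9,0,0,0,-1],[0,0,0.7,0,0,0,-1],[0,0,0.2,0,0,0,-1]]])

```text
t: 15.3
ee_pos: [0.4545, -0.0376, 0.1192]
eef_rot: [-3.139, 0.0, 1.611]
ft_force: [0.7, -0.0, -0.6]
width: 0.027
finger_force: 34.6
```

>>> jog_arm(motion=[[[0,0,0,0,0,0,-1],[0,0,0,0,0,0,-1],[0,0,0,0,0,0,-1]]])

```text
t: 15.6
ee_pos: [0.4556, -0.0374, 0.1221]
eef_rot: [3.139, 0.0, 1.61]
ft_force: [-0.2, 0.6, -0.8]
width: 0.0274
finger_force: 34.6
```

```bash
python3 go.py .4555 -.0375 .117
```

```text
t 15.6 pos [ 0.4556 -0.0374  0.1221] rot [3.139 0.    1.61 ] q [ 0.18  0.69 -0.31  2.16  0.57  0.37 -0.56] total [-0.   -0.    0.17] [ 0.02  0.   -0.04] per row 1 [-0.002 -0.003  0.169]
```

>>> jog_arm(motion=[[[0,0,0.06,0,0,0,-1],[0,0,0.05,0,0,0,-1],[0,0,0.03,0,0,0,-1],[0,0,0,0,0,0,-1],[0,0,0,0,0,0,-1]]])

```text
t: 16.1
ee_pos: [0.4547, -0.0374, 0.117]
eef_rot: [-3.142, 0.0, 1.611]
ft_force: [-0.2, -0.7, -0.9]
width: 0.0272
finger_force: 34.6
```

>>> jog_arm(motion=[[[0,0,0.03,0,0,0,-1],[0,0,0,0,0,0,-1],[0,0,0,0,0,0,-1]]])

```text
t: 16.4
ee_pos: [0.4552, -0.0373, 0.1167]
eef_rot: [3.14, 0.0, 1.611]
ft_force: [0.3, -0.6, 5.5]
width: 0.0271
finger_force: 34.7
```

Contact at 5.5 N, so I release and rise.

>>> jog_arm(motion=[[[0,0,0,0,0,0,1],[0,0,0,0,0,0,1],[0,0,0,0,0,0,1],[0,0,0,0,0,0,1],[0,0,0,0,0,0,1]]])

```text
t: 16.9
ee_pos: [0.4546, -0.0374, 0.116]
eef_rot: [-3.141, 0.0, 1.611]
ft_force: [-0.9, -0.3, 0.6]
width: 0.0852
finger_force: 0.0
```

>>> jog_arm(motion=[[[0,0,-0.5,0,0,0,1],[0,0,-0.9,0,0,0,1],[0,0,-0.9,0,0,0,1],[0,0,-0.7,0,0,0,1],[0,0,0,0,0,0,1]]])

```text
t: 17.4
ee_pos: [0.4563, -0.0372, 0.2083]
eef_rot: [3.136, 0.0, 1.61]
ft_force: [-0.0, -0.1, -0.3]
width: 0.0853
finger_force: 0.0
```

```bash
python3 go.py .640 .1205 .205
```

```text
t 17.4 pos [ 0.4563 -0.0372  0.2083] rot [3.136 0.    1.61 ] q [ 0.29  0.54 -0.48  2.07  0.43  0.61 -0.44] total [5.01 6.33 0.14] [ 0.04  0.   -0.04] per row 7 [0.716 0.904 0.02 ]
```

>>> jog_arm(motion=[[[0.7,0.9,0,0,0,0,1],[0.7,0.9,0,0,0,0,1],[0.7,0.9,0,0,0,0,1],[0.7,0.9,0,0,0,0,1],[0.7,0.9,0,0,0,0,1]]])

```text
t: 17.9
ee_pos: [0.5857, 0.0735, 0.2048]
eef_rot: [-3.14, 0.001, 1.611]
ft_force: [0.3, -0.3, -0.2]
width: 0.0854
finger_force: 0.0
```

>>> jog_arm(motion=[[[0.7,0.9,0,0,0,0,1],[0.75,0.9,0,0,0,0,1],[0,0,0,0,0,0,1],[0,0,0,0,0,0,1],[0,0,0,0,0,0,1]]])

```text
t: 18.4
ee_pos: [0.6365, 0.1171, 0.205]
eef_rot: [-3.139, 0.002, 1.61]
ft_force: [-0.1, -0.3, -0.5]
width: 0.0854
finger_force: 0.0
```

```bash
python3 - <<'E'
from m import *
from workcell import ctrl
s=ctrl.snapshot("side"); cv2.imwrite("pics/s5.png",cv2.resize(s["color"][100:280,180:450,::-1],None,fx=2.5,fy=2.5))
E
python3 go.py .640 .1205 .052
```

```text
t 18.45 pos [0.6366 0.117  0.2054] rot [-3.14e+00  2.00e-03  1.61e+00] q [-0.02  0.78 -0.45  1.51  0.39  0.95 -0.54] total [0.12 0.13 5.11] [-0.01  0.02 -0.04] per row 6 [0.021 0.021 0.852]
```

View pics/s5.png

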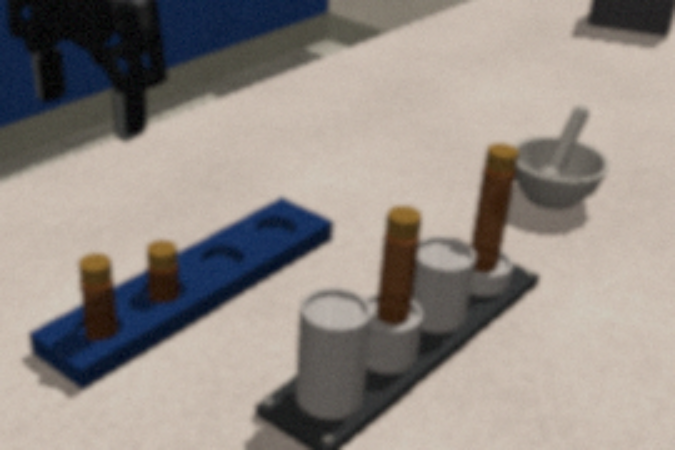

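The 98 mm vial stands on the second lowest pedestal, at about (400,265). The 76 mm vial, at about (97,295), is next.

>>> jog_arm(motion=[[[0.1,0.1,0.9,0,0,0,1],[0,0,0.9,0,0,0,1],[0,0,0.9,0,0,0,1],[0,0,0.9,0,0,0,1],[0,0,0.9,0,0,0,1]]])

```text
t: 18.95
ee_pos: [0.64, 0.1202, 0.0703]
eef_rot: [-3.141, 0.001, 1.61]
ft_force: [0.1, -1.0, 0.3]
width: 0.0857
finger_force: 0.0
```

>>> jog_arm(motion=[[[0,0,0.5,0,0,0,1],[0,0,0.1,0,0,0,1],[0,0,0,0,0,0,1]]])

```text
t: 19.25
ee_pos: [0.6406, 0.1214, 0.0534]
eef_rot: [3.141, 0.0, 1.61]
ft_force: [0.1, -0.6, 0.7]
width: 0.0855
finger_force: 0.0
```

>>> jog_arm(motion=[[[0,0,0,0,0,0,-1],[0,0,0,0,0,0,-1],[0,0,0,0,0,0,-1],[0,0,0,0,0,0,-1],[0,0,0,0,0,0,-1]]], grip_force=35)

```text
t: 19.75
ee_pos: [0.641, 0.1218, 0.0537]
eef_rot: [3.14, -0.0, 1.611]
ft_force: [-0.7, 0.4, 3.4]
width: 0.0272
finger_force: 35.8
```

>>> jog_arm(motion=[[[0,0,0,0,0,0,-1],[0,0,0,0,0,0,-1],[0,0,0,0,0,0,-1]]])

```text
t: 20.05
ee_pos: [0.641, 0.1218, 0.0537]
eef_rot: [3.14, -0.0, 1.611]
ft_force: [0.6, -0.7, 4.8]
width: 0.027
finger_force: 36.1
```

>>> jog_arm(motion=[[[0,0,-0.5,0,0,0,-1],[0,0,-0.95,0,0,0,-1],[0,0,-0.95,0,0,0,-1],[0,0,-0.95,0,0,0,-1],[0,0,-0.95,0,0,0,-1]]])

```text
t: 20.55
ee_pos: [0.6399, 0.1216, 0.1836]
eef_rot: [-3.141, 0.0, 1.611]
ft_force: [-0.2, -0.3, 0.0]
width: 0.027
finger_force: 35.7
```

>>> jog_arm(motion=[[[0,0,-0.8,0,0,0,-1],[0,0,-0.4,0,0,0,-1],[0,0,0,0,0,0,-1],[0,0,0,0,0,0,-1]]])

```text
t: 20.95
ee_pos: [0.6397, 0.1213, 0.2172]
eef_rot: [-3.14, 0.001, 1.611]
ft_force: [-0.1, -0.2, -2.3]
width: 0.0271
finger_force: 35.7
```

```bash
python3 go.py .459 -.112 .21
```

```text
t 20.95 pos [0.6397 0.1213 0.2172] rot [-3.140e+00  1.000e-03  1.611e+00] q [-0.02  0.77 -0.46  1.48  0.38  0.98 -0.54] total [-7.53 -6.33  0.26] [-0.01  0.01 -0.03] per row 8 [-0.941 -0.791  0.032]
```

>>> jog_arm(motion=[[[-0.35,-0.3,0,0,0,0,-1],[-0.7,-0.6,0,0,0,0,-1],[-0.9,-0.75,0,0,0,0,-1],[-0.9,-0.75,0,0,0,0,-1],[-0.9,-0.75,0,0,0,0,-1]]])

```text
t: 21.45
ee_pos: [0.5484, 0.0042, 0.2163]
eef_rot: [-3.138, 0.0, 1.611]
ft_force: [-0.3, -1.4, -0.5]
width: 0.0276
finger_force: 35.7
```

>>> jog_arm(motion=[[[-0.9,-0.75,0,0,0,0,-1],[-0.9,-0.75,0,0,0,0,-1],[-0.9,-0.75,0,0,0,0,-1],[-0.7,-0.6,0,0,0,0,-1],[-0.35,-0.3,0,0,0,0,-1]]])

```text
t: 21.95
ee_pos: [0.4575, -0.1131, 0.2167]
eef_rot: [-3.137, 0.001, 1.608]
ft_force: [0.2, -0.2, -1.4]
width: 0.0269
finger_force: 35.7
```

>>> jog_arm(motion=[[[0,0,0,0,0,0,-1],[0,0,0,0,0,0,-1],[0,0,0,0,0,0,-1]]])

```text
t: 22.25
ee_pos: [0.462, -0.1089, 0.2181]
eef_rot: [3.14, -0.001, 1.613]
ft_force: [-0.0, 0.1, -0.8]
width: 0.0271
finger_force: 35.7
```

```bash
python3 go.py .459 -.112 .1157
```

```text
t 22.25 pos [ 0.462  -0.1089  0.2181] rot [ 3.140e+00 -1.000e-03  1.613e+00] q [ 0.46  0.55 -0.5   2.01  0.41  0.68 -0.26] total [-0.1  -0.11  3.41] [ 0.01 -0.01 -0.01] per row 4 [-0.026 -0.027  0.853]
```

>>> jog_arm(motion=[[[-0.1,-0.1,0.6,0,0,0,-1],[0,0,0.9,0,0,0,-1],[0,0,0.9,0,0,0,-1],[0,0,0.6,0,0,0,-1],[0,0,0.2,0,0,0,-1]]])

```text
t: 22.75
ee_pos: [0.4578, -0.1122, 0.1205]
eef_rot: [-3.14, -0.001, 1.613]
ft_force: [-0.1, -0.6, -0.8]
width: 0.0274
finger_force: 35.7
```

>>> jog_arm(motion=[[[0,0,0,0,0,0,-1],[0,0,0,0,0,0,-1],[0,0,0,0,0,0,-1]]])

```text
t: 23.05
ee_pos: [0.4586, -0.1137, 0.123]
eef_rot: [3.14, 0.0, 1.611]
ft_force: [-0.2, 0.0, -0.1]
width: 0.027
finger_force: 35.7
```

```bash
python3 go.py .459 -.112 .1157
```

```text
t 23.05 pos [ 0.4586 -0.1137  0.123 ] rot [3.14  0.    1.611] q [ 0.36  0.7  -0.35  2.11  0.57  0.42 -0.4 ] total [0.06 0.02 0.24] [ 0.02  0.   -0.03] per row 1 [0.055 0.015 0.242]
```

>>> jog_arm(motion=[[[0.05,0,0.08,0,0,0,-1],[0,0,0.07,0,0,0,-1],[0,0,0.05,0,0,0,-1],[0,0,0,0,0,0,-1],[0,0,0,0,0,0,-1]]])

```text
t: 23.55
ee_pos: [0.4576, -0.1124, 0.1161]
eef_rot: [-3.141, 0.0, 1.611]
ft_force: [0.0, -0.6, -0.3]
width: 0.0272
finger_force: 35.7
```

>>> jog_arm(motion=[[[0,0,0.03,0,0,0,-1],[0,0,0,0,0,0,-1],[0,0,0,0,0,0,-1]]])

```text
t: 23.85
ee_pos: [0.4578, -0.1124, 0.1156]
eef_rot: [3.141, 0.0, 1.611]
ft_force: [-0.4, 0.6, 4.4]
width: 0.0271
finger_force: 35.9
```

Contact. Release, rise, then on to the last vial.

>>> jog_arm(motion=[[[0,0,0,0,0,0,1],[0,0,0,0,0,0,1],[0,0,0,0,0,0,1],[0,0,0,0,0,0,1],[0,0,0,0,0,0,1]]])

```text
t: 24.35
ee_pos: [0.4576, -0.1123, 0.1151]
eef_rot: [-3.141, -0.0, 1.611]
ft_force: [0.6, -0.6, 0.9]
width: 0.0855
finger_force: 0.0
```

>>> jog_arm(motion=[[[0,0,-0.5,0,0,0,1],[0,0,-0.9,0,0,0,1],[0,0,-0.9,0,0,0,1],[0,0,-0.7,0,0,0,1],[0,0,0,0,0,0,1]]])

```text
t: 24.85
ee_pos: [0.4593, -0.1124, 0.2074]
eef_rot: [3.136, 0.001, 1.61]
ft_force: [-0.5, 0.4, -0.3]
width: 0.0852
finger_force: 0.0
```

```bash
python3 go.py .6445 .046 .205
```

```text
t 24.85 pos [ 0.4593 -0.1124  0.2074] rot [3.136e+00 1.000e-03 1.610e+00] q [ 0.46  0.56 -0.49  2.03  0.44  0.64 -0.28] total [5.03 6.38 0.11] [ 0.04  0.01 -0.04] per row 7 [0.719 0.911 0.016]
```

>>> jog_arm(motion=[[[0.7,0.9,0,0,0,0,1],[0.7,0.9,0,0,0,0,1],[0.7,0.9,0,0,0,0,1],[0.7,0.9,0,0,0,0,1],[0.7,0.9,0,0,0,0,1]]])

```text
t: 25.35
ee_pos: [0.5887, -0.0013, 0.2039]
eef_rot: [-3.14, 0.001, 1.611]
ft_force: [-0.5, -0.6, -0.0]
width: 0.0854
finger_force: 0.0
```

>>> jog_arm(motion=[[[0.75,0.9,0,0,0,0,1],[0.8,1,0,0,0,0,1],[0,0,0,0,0,0,1],[0,0,0,0,0,0,1],[0,0,0,0,0,0,1]]])

```text
t: 25.85
ee_pos: [0.6423, 0.0453, 0.2041]
eef_rot: [-3.139, 0.002, 1.61]
ft_force: [-0.5, -0.5, 0.4]
width: 0.0858
finger_force: 0.0
```

```bash
python3 - <<'E'
from m import *
from workcell import ctrl
s=ctrl.snapshot("side"); cv2.imwrite("pics/s6.png",cv2.resize(s["color"][100:280,180:450,::-1],None,fx=2.5,fy=2.5))
E
python3 go.py .6445 .046 .031
```

```text
t 25.9 pos [0.6424 0.0451 0.2045] rot [-3.14e+00  2.00e-03  1.61e+00] q [ 0.1   0.77 -0.46  1.52  0.4   0.94 -0.45] total [0.04 0.08 5.78] [-0.02  0.01 -0.05] per row 6 [0.006 0.013 0.964]
```

View pics/s6.png

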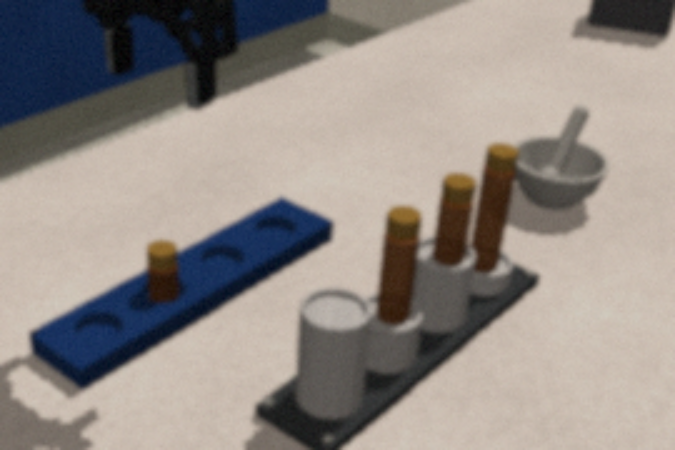

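Three vials stand level on their pedestals, at about (400,265), (455,220) and (495,205). The last one, 54 mm, is at about (163,270).

>>> jog_arm(motion=[[[0.04,0.08,0.95,0,0,0,1],[0,0,0.95,0,0,0,1],[0,0,0.95,0,0,0,1],[0,0,0.95,0,0,0,1],[0,0,0.95,0,0,0,1]]])

```text
t: 26.4
ee_pos: [0.6453, 0.0464, 0.0618]
eef_rot: [-3.141, 0.001, 1.609]
ft_force: [1.9, -0.4, 0.7]
width: 0.0854
finger_force: 0.0
```

>>> jog_arm(motion=[[[0,0,0.6,0,0,0,1],[0,0,0.3,0,0,0,1],[0,0,0.05,0,0,0,1],[0,0,0,0,0,0,1]]])

```text
t: 26.8
ee_pos: [0.6462, 0.0477, 0.0349]
eef_rot: [3.141, 0.0, 1.61]
ft_force: [0.1, 0.1, 0.3]
width: 0.0854
finger_force: 0.0
```

>>> jog_arm(motion=[[[0,0,0,0,0,0,-1],[0,0,0,0,0,0,-1],[0,0,0,0,0,0,-1],[0,0,0,0,0,0,-1],[0,0,0,0,0,0,-1]]], grip_force=35)

```text
t: 27.3
ee_pos: [0.6462, 0.0481, 0.0348]
eef_rot: [3.141, 0.0, 1.611]
ft_force: [-0.8, 0.8, 4.0]
width: 0.0269
finger_force: 34.4
```

>>> jog_arm(motion=[[[0,0,0,0,0,0,-1],[0,0,0,0,0,0,-1],[0,0,0,0,0,0,-1]]])

```text
t: 27.6
ee_pos: [0.6462, 0.0481, 0.0347]
eef_rot: [3.141, 0.0, 1.611]
ft_force: [0.0, -0.1, 5.4]
width: 0.0267
finger_force: 34.5
```

>>> jog_arm(motion=[[[0,0,-0.5,0,0,0,-1],[0,0,-0.95,0,0,0,-1],[0,0,-0.95,0,0,0,-1],[0,0,-0.95,0,0,0,-1],[0,0,-0.95,0,0,0,-1]]])

```text
t: 28.1
ee_pos: [0.6455, 0.048, 0.1649]
eef_rot: [-3.141, -0.0, 1.611]
ft_force: [0.7, -0.1, -0.6]
width: 0.0271
finger_force: 34.6
```

>>> jog_arm(motion=[[[0,0,-0.6,0,0,0,-1],[0,0,-0.3,0,0,0,-1],[0,0,0,0,0,0,-1],[0,0,0,0,0,0,-1]]])

```text
t: 28.5
ee_pos: [0.6451, 0.0478, 0.1894]
eef_rot: [-3.14, 0.0, 1.611]
ft_force: [-0.3, -1.0, -0.8]
width: 0.0273
finger_force: 34.6
```

```bash
python3 go.py .451 .038 .185
```

```text
t 28.5 pos [0.6451 0.0478 0.1894] rot [-3.14   0.     1.611] q [ 0.1   0.8  -0.46  1.53  0.41  0.92 -0.46] total [-0.07 -6.48  0.16] [-0.01  0.   -0.03] per row 7 [-0.009 -0.925  0.022]
```

>>> jog_arm(motion=[[[-0.07,-0.3,0,0,0,0,-1],[0,-0.6,0,0,0,0,-1],[0,-0.8,0,0,0,0,-1],[0,-0.8,0,0,0,0,-1],[0,-0.8,0,0,0,0,-1]]])

```text
t: 29.0
ee_pos: [0.5445, 0.0415, 0.1891]
eef_rot: [-3.139, 0.0, 1.611]
ft_force: [0.6, 0.5, -0.2]
width: 0.0271
finger_force: 34.6
```

>>> jog_arm(motion=[[[0,-0.8,0,0,0,0,-1],[0,-0.8,0,0,0,0,-1],[0,-0.8,0,0,0,0,-1],[0,-0.5,0,0,0,0,-1],[0,-0.25,0,0,0,0,-1]]])

```text
t: 29.5
ee_pos: [0.4497, 0.0375, 0.1896]
eef_rot: [-3.138, 0.001, 1.611]
ft_force: [-0.9, -0.3, 0.5]
width: 0.0271
finger_force: 34.6
```

>>> jog_arm(motion=[[[0,0,0,0,0,0,-1],[0,0,0,0,0,0,-1],[0,0,0,0,0,0,-1]]])

```text
t: 29.8
ee_pos: [0.4536, 0.0384, 0.1901]
eef_rot: [3.141, -0.0, 1.61]
ft_force: [0.0, 0.3, -0.4]
width: 0.0272
finger_force: 34.6
```

```bash
python3 go.py .451 .038 .1187
```

```text
t 29.8 pos [0.4536 0.0384 0.1901] rot [ 3.141 -0.     1.61 ] q [ 0.1   0.57 -0.44  2.1   0.45  0.56 -0.63] total [-0.01 -0.09  2.38] [ 0.01 -0.   -0.04] per row 3 [-0.003 -0.029  0.793]
```

>>> jog_arm(motion=[[[0,-0.08,0.6,0,0,0,-1],[0,0,0.8,0,0,0,-1],[0,0,0.6,0,0,0,-1],[0,0,0.15,0,0,0,-1],[0,0,0,0,0,0,-1]]])

```text
t: 30.3
ee_pos: [0.4503, 0.0383, 0.1252]
eef_rot: [-3.141, 0.0, 1.611]
ft_force: [-0.2, -0.1, -0.5]
width: 0.0269
finger_force: 34.6
```

>>> jog_arm(motion=[[[0,0,0,0,0,0,-1],[0,0,0,0,0,0,-1]]])

```text
t: 30.5
ee_pos: [0.4509, 0.0383, 0.1264]
eef_rot: [3.14, -0.0, 1.611]
ft_force: [0.0, -0.3, -0.5]
width: 0.0272
finger_force: 34.6
```

```bash
python3 go.py .451 .038 .1187
```

```text
t 30.5 pos [0.4509 0.0383 0.1264] rot [ 3.14  -0.     1.611] q [ 0.02  0.68 -0.32  2.17  0.57  0.37 -0.73] total [-0.01  0.    0.26] [ 0.02 -0.   -0.04] per row 1 [-0.009  0.003  0.258]
```

>>> jog_arm(motion=[[[0,0,0.08,0,0,0,-1],[0,0,0.07,0,0,0,-1],[0,0,0.06,0,0,0,-1],[0,0,0,0,0,0,-1],[0,0,0,0,0,0,-1]]])

```text
t: 31.0
ee_pos: [0.4501, 0.0381, 0.1193]
eef_rot: [-3.141, 0.0, 1.611]
ft_force: [-0.7, 0.6, 0.2]
width: 0.0273
finger_force: 34.6
```

>>> jog_arm(motion=[[[0,0,0.03,0,0,0,-1],[0,0,0,0,0,0,-1],[0,0,0,0,0,0,-1]]])

```text
t: 31.3
ee_pos: [0.4502, 0.0381, 0.1187]
eef_rot: [3.141, 0.0, 1.611]
ft_force: [-0.3, -0.6, 3.7]
width: 0.0272
finger_force: 34.9
```

>>> jog_arm(motion=[[[0,0,0,0,0,0,1],[0,0,0,0,0,0,1],[0,0,0,0,0,0,1],[0,0,0,0,0,0,1],[0,0,0,0,0,0,1]]])

```text
t: 31.8
ee_pos: [0.4501, 0.0381, 0.1184]
eef_rot: [-3.141, 0.0, 1.611]
ft_force: [-0.5, 0.0, -0.5]
width: 0.0857
finger_force: 0.0
```

>>> jog_arm(motion=[[[0,0,-0.5,0,0,0,1],[0,0,-0.9,0,0,0,1],[0,0,-0.9,0,0,0,1],[0,0,-0.7,0,0,0,1],[0,0,0,0,0,0,1]]])

```text
t: 32.3
ee_pos: [0.4517, 0.0385, 0.2107]
eef_rot: [3.136, -0.001, 1.61]
ft_force: [0.3, 0.2, -0.9]
width: 0.0856
finger_force: 0.0
```

>>> jog_arm(motion=[[[0.2,0.8,0,0,0,0,1],[0.2,0.8,0,0,0,0,1],[0.2,0.8,0,0,0,0,1],[0.2,0.8,0,0,0,0,1],[0,0,0,0,0,0,1]]])

```text
t: 32.8
ee_pos: [0.5478, 0.0672, 0.2074]
eef_rot: [3.139, -0.002, 1.611]
ft_force: [-0.9, -0.1, -0.3]
width: 0.0857
finger_force: 0.0
```

>>> jog_arm(motion=[[[0,0,0,0,0,0,1],[0,0,0,0,0,0,1],[0,0,0,0,0,0,1]]])

```text
t: 33.1
ee_pos: [0.544, 0.0654, 0.2082]
eef_rot: [-3.14, 0.001, 1.611]
ft_force: [0.7, 0.1, 0.7]
width: 0.0855
finger_force: 0.0
```

```bash
python3 - <<'E'
from m import *
from workcell import ctrl
s=ctrl.snapshot("side"); cv2.imwrite("pics/s7.png",s["color"][:,:,::-1])
E
```

```text
(no output)
```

View pics/s7.png

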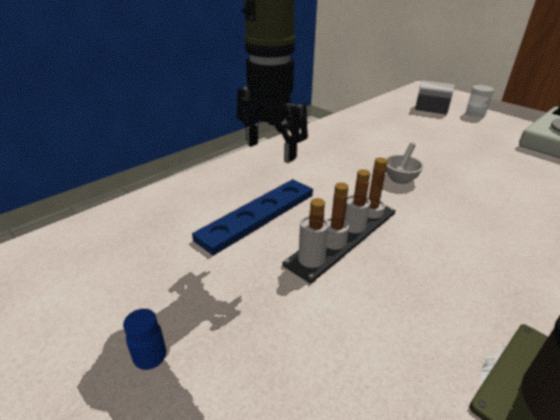

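All four vials stand upright with their caps level at about (317,204), (341,188), (362,173) and (380,162). The gripper is clear, and the mortar and jar have not moved.

```bash
python3 -c "
from workcell import ctrl
print(ctrl.job_done())"
```

```text
the job is handed in; nothing more can be done
None
```

All four vials stand upright on their matching pedestals with the caps level and released, the mortar and blue jar are untouched, and the job was handed in at about 33 s; no verdict was returned.

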